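Slide a solder mask plate home on its locating pins

TASK

The grey mask plate has been left askew, half on the loading shelf of the soldering fixture and riding on the tips of its locating pins. Slide it along, without picking it up, until all four of its corner holes drop over the four pins and it lies fully down and flat on the fixture's bed. Leave the other things on the bench where they are.

Things in the scene. Friction and masses are not known exactly. Their poses are not given: they have to be found in the camera images.
- mask_centre (a point): Centre (half-way up) of the loose grey mask plate, 180 mm long (its x) x 140 mm wide (y) x 8 mm thick, z up, about 0.4 kg. Four round 13 mm through holes at x,y = (-35,+-40) and (38,+-40) mm from the centre; two windows on its centre line, a long one at x = 30 and a square one at x = -50. It starts 47-62 mm short of home along home's x, up to 20 mm to a side, yawed up to 0.1 rad.
- home (a point): Fixed point on the fixture: where the plate's centre lies, with its axes parallel to these, when fully home; 29 mm above the bench. x points from the loading shelf to the bed: the way the plate must slide; z up. Seen from here the aluminium bed spans x -97 to 95, y +-75 mm; its flat top is 25 mm above the bench. The plate's holes have about 2 mm of play on the pins.
- pin0 (a point): Domed tip of one of the four fixed steel locating pins, 9 mm across, rising 10 mm above the bed, its tip 35 mm above the bench. The pins stand at x,y = (-35,+-40) and (38,+-40) mm from point home; this is the one at (-35,40).
- shelf (a point): Middle of the top of the dark steel loading shelf: fixed, 88 mm (x) x 170 mm (y), 141 mm behind home along home's -x. Its top is level with the pin tips, 35 mm above the bench. The plate slides level on shelf and pin tips, its top at 43 mm; its ends and sides can be pushed there. Once home it lies on the bed, its top 2 mm below the shelf's, its end 7 mm clear of the shelf.
- spool: bystander: solder spool standing on end, 56 mm across, 40 mm tall, on the bench past the bed; origin under its centre
- breadboard: bystander: white breadboard 83 x 55 x 9 mm lying on the bench past the bed; origin under its centre
- flux: bystander: small jar 44 mm across, 45 mm tall, on the bench behind the shelf; origin under its centre
- driver: bystander: screwdriver 150 mm long lying on the bench beside the fixture; origin under its middle
- tweezers: bystander: steel tweezers 130 mm long, 5 mm high, lying on the bench beside the fixture; origin under the middle
- parts_tray: bystander: open grey parts tray 90 x 120 x 30 mm on the bench behind the shelf; origin under its centre

How it is judged:
By the outcome, as a careful person would: the job done as asked, in the order asked, and still so for the second after the job is handed in, with the robot touching nothing.
It also fails if it takes over 58 s, if anything falls off the work surface, if the arm or the gripper's body presses on something with over 40 N, if the wrist force passes 120 N, or if a joint passes its speed limit or range.

ROBOT

A 6-joint arm with a two-finger parallel gripper is mounted at the origin on the work surface. World frame = base frame: x ahead of the robot, y to its left, z up, the work surface at z = 0. Lengths are in mm, angles in rad, forces in N, time in s.
With the tool pointing down it reaches from about 300 to 825 mm from the base axis. Payload 5.4 kg.
Tool frame: the origin (TCP) lies on the front face of the gripper's body, between the roots of the fingers; the fingertips stand 88 mm ahead of it and the grasp point (between the pads) lies 69 mm ahead of it; z points along the fingers, y is the line along which they close (so a half turn about z gives the same grasp; the last joint's range is limited). The gripper opens to 92 mm and grips with 3 to 60 N. Pads are 20 mm wide; open, the fingers measure 128 mm over their backs; the gripper's body (75 mm by 189 mm) begins 69 mm behind the grasp point.
Start: joints at [1.005, 0.158, 1.597, -0, 1.386, -0.21], TCP at [200.305, 538.966, 302.701] pointing down, gripper open.
Joint ranges: [-2.91, 2.91], [-0.94, 2.29], [0.18, 2.7], [-1.29, 4.43], [0.17, 2.64], [-3, 3]. Speed limits (rad/s): [2.57, 2.57, 3.14, 3.14, 3.14, 3.14].

INTERFACE

Orientations are given as [roll, pitch, yaw] about the fixed x, y, z axes, in that order (R = Rz(yaw) Ry(pitch) Rx(roll)).
In Python, from workcell import bot gives the robot as it stands.
- The arm moves only by the tool send_rows, never from a script. Its argument "commands" is a list of rows, each a list of 7 numbers: the shift along the tool's x, y, z in mm, then the turn, a rotation vector about the tool's x, y, z in degrees, then the finger opening in mm, from 0 to 91.9. A call has 1 to 10 rows; each row is the pose to reach, as a shift and turn from the pose commanded when the call began, along the tool's axes at that moment; what a row does not reach only later rows make up. A row lasts 1/8 s, in which the tool goes at most 62.5 mm and 10.7 degrees, less where a joint would pass 70% of its speed; a pose out of reach is approached as far as the arm can. A call with a gripper value outside its range is refused whole. The fingers move at their own pace and stop on an object; the grip force is fixed at half the most. Time passes only in rows, so rows that repeat a pose let the fingers close. It gives the time, the measured TCP pose, the force, the opening and the grip force at its end, in the units of the state.
- bot.observe(): the state, without advancing time (a new reading comes with each control period).
- bot.camera(name): name is "scene" or "top" or "wrist"; returns a dict with "color" (400x640x3 uint8, red, green, blue), "intrinsics" (3x3 intrinsics, pixels), "T" (4x4, takes a point from camera to world coordinates). Camera axes: x right, y down, z forward; pixel columns grow to the right and rows downward; lengths in mm; the calibration is good to about 2 mm. A picture is of the moment at which its call begins. There is no depth.
- bot.sign_off(): hands the job in; it is judged then, once.
The state is a dict: "time_s": time; "joints": joint angles; "dq": joint speeds; "effort": joint torques, N m; "eef_pos": TCP position; "eef_rot": TCP orientation; "ft_force": force on the tool from outside, world axes, zero at the start; "ft_torque": the same for the moment, N m; "grip_width": opening from 0.0 (shut) to 1.0 (fully open); "grip_force": force on a finger pad.
Only numpy, scipy, OpenCV 4.12 (cv2) and the standard library are available. Lean on these libraries where they do the work, as an engineer would, in place of code of your own. Each camera call takes 0.05 s, during which the arm holds its last target. There are 200 camera calls.

## Working session

There is one attempt and no reset: what is moved stays moved. The work goes in short steps, Python scripts to look and compute and a tool call to move; the robot and the scene stay as the last step left them, time stands still between calls to the robot, and variables do not carry over. Pictures are saved under pics/ and viewed, at most 10 in all, crops included, and the job is handed in when it is done.

Besides the shell and the picture viewer there is one more tool, called after "Request:" as name([rows], argument=value, ...), one row to a line, values as JSON. send_rows: Moves the arm, as the interface text tells. Its arguments: {"type":"object","properties":{"commands":{"type":"array"}},"required":["commands"]}

```bash
mkdir -p pics; ls; python3 - <<'E'
from workcell import bot
import cv2,numpy as np
np.set_printoptions(precision=3,suppress=True)
for n in("top","scene"):
    c=bot.camera(n); cv2.imwrite(f"pics/{n}0.png",c["color"][:,:,::-1]); print(n,c["intrinsics"],c["T"])
s=bot.observe(); print(s)
E
```

```text
pics
top [[477.579   0.    328.953]
 [  0.    477.579 204.676]
 [  0.      0.      1.   ]] [[ -0.103  -0.972   0.21  353.525]
 [ -0.995   0.1    -0.022  36.139]
 [  0.     -0.211  -0.978 950.621]
 [  0.      0.      0.      1.   ]]
scene [[368.294   0.    321.177]
 [  0.    368.294 197.152]
 [  0.      0.      1.   ]] [[   0.361    0.668   -0.65  1016.605]
 [   0.932   -0.252    0.259 -183.151]
 [   0.01    -0.7     -0.714  576.443]
 [   0.       0.       0.       1.   ]]
{'time_s': 0.1, 'joints': array([ 1.005,  0.159,  1.598, -0.   ,  1.386, -0.21 ]), 'dq': array([-0.002, -0.001, -0.002,  0.   , -0.001, -0.   ]), 'effort': array([ -0.   , -38.65 , -32.296,   0.07 ,   0.034,  -0.   ]), 'eef_pos': array([200.082, 538.625, 301.826]), 'eef_rot': array([-3.14 , -0.   ,  2.786]), 'ft_force': array([-0.556,  0.278,  0.058]), 'ft_torque': array([ 0.01,  0.03, -0.02]), 'grip_force': 0.0, 'grip_width': 0.9995774622786733}
```

View pics/top0.png

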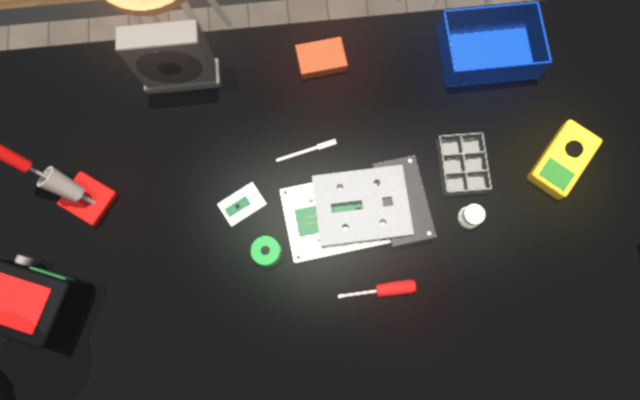

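View pics/scene0.png

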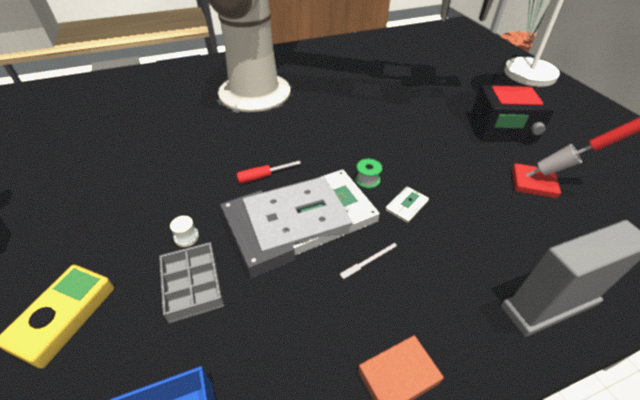

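Top view: the plate is at about (363,206) px, the white bed at (282-390, 180-260) and the dark shelf at (375-435, 157-245). Home's x points image-left, roughly world +y. The scene view agrees, with spool and breadboard past the bed. I'll zoom in next.

```bash
cat > h.py <<'E'
import cv2,numpy as np
np.set_printoptions(precision=2,suppress=True)
def ray(c,uv,z):
    uv=np.atleast_2d(np.array(uv,float)); d=np.c_[uv,np.ones(len(uv))]@np.linalg.inv(c["intrinsics"]).T@c["T"][:3,:3].T
    o=c["T"][:3,3]; return (o+d*((z-o[2])/d[:,2])[:,None])[:,:2]
def proj(c,P):
    P=np.atleast_2d(P); q=(P-c["T"][:3,3])@c["T"][:3,:3]@c["intrinsics"].T; return q[:,:2]/q[:,2:]
E
python3 - <<'E'
import cv2,numpy as np
a=cv2.imread("pics/top0.png")[145:270,265:445]; cv2.imwrite("pics/crop0.png",cv2.resize(a,None,fx=4.4,fy=4.4,interpolation=cv2.INTER_CUBIC))
E
```

```text
(no output)
```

View pics/crop0.png

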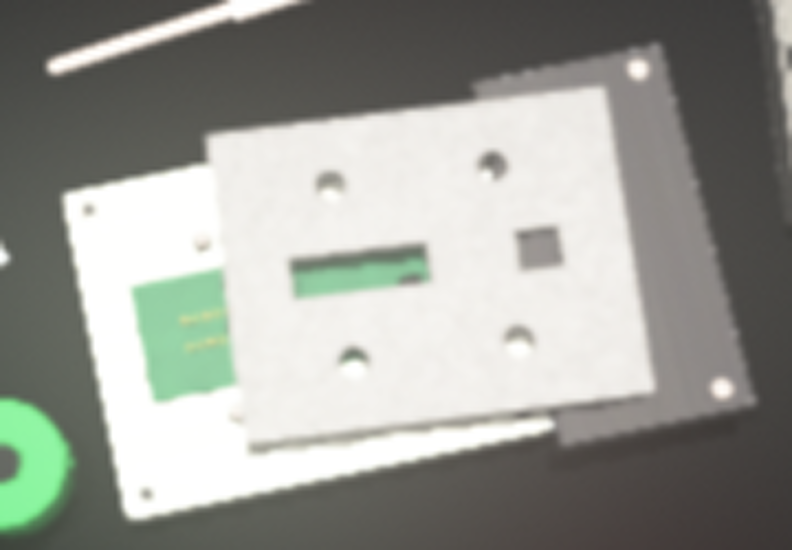

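The zoom shows the plate's four holes at crop (330,183), (492,165), (353,362), (518,340). The front pins are at (203,243) and (237,413), just ahead of its edge; the bed's far corners are at (65,195) and (130,520), and the shelf's far corners at (660,45) and (755,403).

```bash
cat >> h.py <<'E'
def fit(loc,w):
    loc=np.array(loc,float);w=np.array(w,float);a=loc-loc.mean(0);b=w-w.mean(0)
    th=np.arctan2((a[:,0]*b[:,1]-a[:,1]*b[:,0]).sum(),(a*b).sum())
    R=np.array([[np.cos(th),-np.sin(th)],[np.sin(th),np.cos(th)]]); t=w.mean(0)-R@loc.mean(0)
    return th,t,R,w-(loc@R.T+t)
def rel(h,p):  # plate pose in home frame
    return h[2].T@(p[1]-h[1]),p[0]-h[0]
E
python3 - <<'E'
from h import *
from workcell import bot
c=bot.camera("top")
f=lambda L,z: ray(c,np.array(L)/4.4+[265-.4,145-.4],z)
w=np.r_[f([(65,195),(130,520)],25),f([(660,45),(755,403),(473,85),(560,443)],35),f([(203,240),(237,412)],35)]
L=[(95,-75),(95,75),(-185,-85),(-185,85),(-97,-85),(-97,85),(38,-40),(38,40)]
h=fit(L,w);print("home",h[0],h[1]);print(h[3])
w=f([(207,135),(607,87),(655,390),(250,447),(330,183),(492,165),(353,362),(518,340)],43)
p=fit([(90,-70),(-90,-70),(-90,70),(90,70),(38,-40),(-35,-40),(38,40),(-35,40)],w);print("plate",p[0],p[1]);print(p[3]);print("rel",rel(h,p))
c=bot.camera("wrist");s=bot.observe()
from scipy.spatial.transform import Rotation as Ro
Rt=Ro.from_euler("xyz",s["eef_rot"]).as_matrix()
print(Rt,Rt.T@(c["T"][:3,3]-s["eef_pos"]),Rt.T@c["T"][:3,:3],c["intrinsics"])
E
```

```text
home 1.6815517067543175 [529.97   8.49]
[[ 0.28 -0.63]
 [-0.15 -0.56]
 [-0.74  0.14]
 [ 0.76  0.48]
 [-1.15 -0.17]
 [ 1.76  0.58]
 [-0.81 -0.58]
 [ 0.06  0.74]]
plate 1.5975381142302498 [542.85 -48.12]
[[ 0.27 -0.08]
 [-0.69 -1.35]
 [ 0.57  0.14]
 [-1.35 -1.56]
 [ 1.18  0.29]
 [ 0.06  0.44]
 [-0.2   1.09]
 [ 0.15  1.02]]
rel (array([-57.69,  -6.54]), np.float64(-0.0840135925240677))
[[-0.94  0.35 -0.  ]
 [ 0.35  0.94 -0.  ]
 [ 0.   -0.   -1.  ]] [ 64.3   -0.34 -81.32] [[-0.   -0.97 -0.23]
 [ 1.   -0.   -0.  ]
 [ 0.   -0.23  0.97]] [[309.49   0.   322.27]
 [  0.   309.49 196.03]
 [  0.     0.     1.  ]]
```

Request:
send_rows([
  [-20,-13,0,0,0,-2,91],
  [-64,-40,0,0,0,-4,91],
  [-110,-70,0,0,0,-6,91],
  [-158,-100,0,0,0,-9,91],
  [-206,-130,0,0,0,-12,91],
  [-254,-160,0,0,0,-15,91],
  [-302,-190,0,0,0,-18,91],
  [-350,-220,0,0,0,-21,91],
  [-398,-250,0,0,0,-24,91],
  [-438,-275,0,0,0,-26.7,91],
])

```text
time_s: 1.45
eef_pos: [516.0, 126.7, 302.6]
eef_rot: [3.142, 0.0, -3.031]
ft_force: [0.1, 1.5, 0.4]
grip_width: 0.987
grip_force: 0.0
```

```bash
cat >> h.py <<'E'
H=(1.6815517,np.array([529.97,8.49]))
def tool(s):
    y=s["eef_rot"][2]; return np.array([[np.cos(y),np.sin(y)],[np.sin(y),-np.cos(y)]])  # rows: hold cols tool x, tool y
def status(s,target_local=None,h=H):
    R=np.array([[np.cos(h[0]),-np.sin(h[0])],[np.sin(h[0]),np.cos(h[0])]])
    print("t",s["time_s"],"pos",s["eef_pos"],"rot",s["eef_rot"],"loc",R.T@(s["eef_pos"][:2]-h[1]),"F",s["ft_force"])
    if target_local is not None: print("tool shift",tool(s).T@(R@np.array(target_local)+h[1]-s["eef_pos"][:2]))
E
python3 - <<'E'
from h import *; from workcell import bot
status(bot.observe(),(-57,-105))
E
```

```text
t 1.45 pos [516.02 126.69 302.6 ] rot [ 3.14  0.   -3.03] loc [119.02   0.8 ] F [0.07 1.5  0.39]
tool shift [-105.81 -176.02]
```

Request:
send_rows([
  [-25,-40,0,0,0,0,91],
  [-52,-88,0,0,0,0,91],
  [-79,-132,0,0,0,0,91],
  [-100,-166,0,0,0,0,91],
  [-106,-176,0,0,0,0,91],
  [-106,-176,0,0,0,0,91],
])

```text
time_s: 2.2
eef_pos: [639.6, -34.5, 302.3]
eef_rot: [3.141, -0.001, -3.032]
ft_force: [-0.0, 0.2, -0.1]
grip_width: 0.99
grip_force: 0.0
```

```bash
python3 - <<'E'
from h import *; from workcell import bot
c=bot.camera("wrist"); cv2.imwrite("pics/w1.png",c["color"][:,:,::-1]); np.savez("w1.npz",**c)
status(bot.observe(),(-57,-105))
E
```

```text
t 2.25 pos [639.33 -33.78 302.46] rot [ 3.14 -0.   -3.03] loc [ -54.1  -104.02] F [0.6  0.32 0.37]
tool shift [-0.98 -2.9 ]
```

View pics/w1.png

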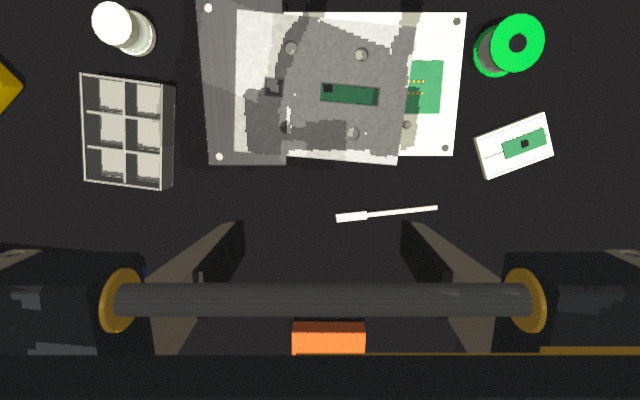

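The wrist view shows the plate with holes near (290,48), (361,54), (286,127), (352,132). The bed's far corners are (467,13) and (453,155), and the shelf's -y corner is (210,165). Tweezers lie clear at (387,213).

```bash
python3 - <<'E'
from h import *
c=dict(np.load("w1.npz"))
w=np.r_[ray(c,[(467,13),(453,156)],25),ray(c,[(196,0),(210,165),(285,165)],35),ray(c,[(407,125)],35)]
L=[(95,75),(95,-75),(-185,85),(-185,-85),(-97,-85),(38,-40)]
# first point at image border is unsure: shelf corner (196,0) left out
k=[0,1,3,4,5]
h=fit([L[i] for i in k],w[k]);print("home",h[0],h[1]);print(h[3])
w=ray(c,[(398,165),(247,150),(290,48),(361,54),(286,127),(352,132)],43)
p=fit([(90,-70),(-90,-70),(-35,40),(38,40),(-35,-40),(38,-40)],w);print("plate",p[0],p[1]);print(p[3]);print("rel",rel(h,p))
E
```

```text
home 1.676290649191198 [532.75   9.58]
[[ 0.82 -0.26]
 [-0.29  0.22]
 [-0.28  2.08]
 [-0.29 -1.07]
 [ 0.04 -0.97]]
plate 1.6130289140763199 [544.17 -44.92]
[[ 2.06 -1.93]
 [-3.76 11.09]
 [ 0.78 -1.26]
 [ 1.57 -1.71]
 [-0.6  -2.23]
 [-0.05 -3.96]]
rel (array([-55.4 ,  -5.61]), np.float64(-0.06326173511487809))
```

Request:
send_rows([
  [0,-3,30,0,0,0,91],
  [0,-3,80,0,0,0,91],
  [0,-3,130,0,0,0,91],
  [0,-3,160,0,0,0,91],
  [0,-3,172,0,0,0,91],
  [0,-3,174,0,0,0,91],
  [0,-3,175,0,0,0,91],
  [0,-3,175,0,0,0,91],
])

```text
time_s: 3.25
eef_pos: [640.9, -37.7, 129.3]
eef_rot: [-3.141, 0.002, -3.031]
ft_force: [0.5, -0.1, -0.3]
grip_width: 0.988
grip_force: 0.0
```

```bash
python3 - <<'E'
from h import *; from workcell import bot
c=bot.camera("wrist"); cv2.imwrite("pics/w2.png",c["color"][:,:,::-1]); np.savez("w2.npz",**c)
status(bot.observe(),(-57,-80))
E
```

```text
t 3.3 pos [640.8  -37.77 129.03] rot [-3.14  0.   -3.03] loc [ -58.23 -105.04] F [-0.39  0.23 -0.16]
tool shift [25.04  1.22]
```

View pics/w2.png

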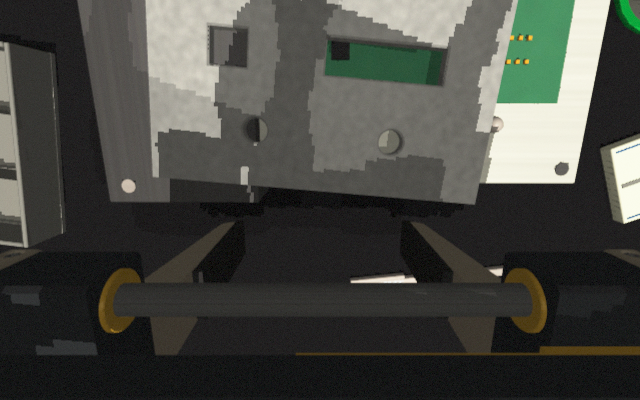

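The wrist view shows the fingertips at (240,222) and (403,222), short of the plate's -y edge at rows 180-205. The path is clear, so I'll push sideways.

Request:
send_rows([
  [3,0,2.5,0,0,0,91],
  [6,0,2.5,0,0,0,91],
  [9,0,2.5,0,0,0,91],
  [11,0,2.5,0,0,0,91],
  [13,0,2.5,0,0,0,91],
  [15,0,2.5,0,0,0,91],
  [17,0,2.5,0,0,0,91],
  [19,0,2.5,0,0,0,91],
  [21,0,2.5,0,0,0,91],
  [21,0,2.5,0,0,0,91],
])

```text
time_s: 4.55
eef_pos: [619.0, -40.0, 125.2]
eef_rot: [-3.142, -0.001, -3.031]
ft_force: [0.7, 1.0, 0.8]
grip_width: 0.99
grip_force: 0.3
```

```bash
python3 - <<'E'
from h import *; from workcell import bot
c=bot.camera("wrist"); cv2.imwrite("pics/w3.png",c["color"][:,:,::-1]); np.savez("w3.npz",**c)
c=bot.camera("top"); cv2.imwrite("pics/t3.png",c["color"][:,:,::-1]); np.savez("t3.npz",**c)
status(bot.observe(),(-57,-80))
E
```

```text
t 4.65 pos [619.04 -40.08 125.15] rot [-3.14 -0.   -3.03] loc [-58.12 -83.15] F [ 0.07 -0.5   0.37]
tool shift [3.15 1.11]
```

View pics/w3.png

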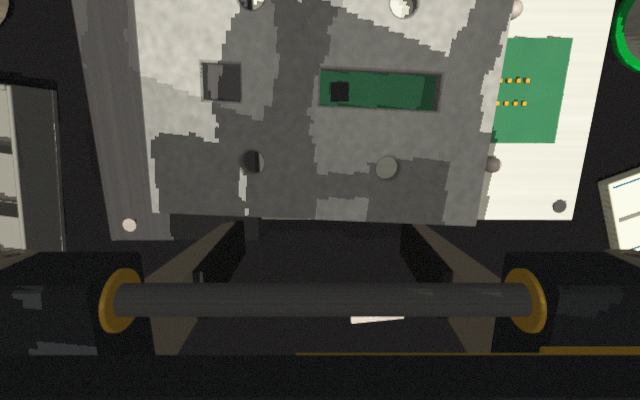

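```bash
python3 - <<'E'
from h import *
c=dict(np.load("w3.npz"))
pin=ray(c,[(515,8),(492.5,162)],35); bed=ray(c,[(572,220)],25); sh=ray(c,[(112,240),(260,240)],35)
h=fit([(38,40),(38,-40),(95,-75),(-185,-85),(-97,-85)],np.r_[pin,bed,sh]);print(h[0],h[1]);print(h[3]@h[2])
w=ray(c,[(403,7),(252,161),(386.5,168),(476,226),(153,213)],43)
p=fit([(38,40),(-35,-40),(38,-40),(90,-70),(-90,-70)],w);print("plate",p[0],p[1]);print(p[3]@h[2]);print("rel",rel(h,p))
E
```

```text
1.6819717588208103 [531.74   8.7 ]
[[-0.77 -1.76]
 [-2.22  1.44]
 [-0.34 -0.59]
 [ 1.95  0.49]
 [ 1.39  0.42]]
plate 1.6354480656462587 [538.07 -50.76]
[[-0.43 -2.33]
 [ 0.63  1.13]
 [-0.91  0.72]
 [-0.12  0.58]
 [ 0.83 -0.1 ]]
rel (array([-59.8 ,   0.31]), np.float64(-0.04652369317455163))
```

Request:
send_rows([
  [-6,0,0,0,0,0,91],
  [-8,0,-40,0,0,5,91],
  [-4,-15,-70,0,0,15,91],
  [10,-35,-80,0,0,25,91],
  [25,-55,-80,0,0,35,91],
  [40,-75,-80,0,0,45,91],
  [55,-95,-80,0,0,55,91],
  [70,-110,-80,0,0,65,91],
  [80,-116,-80,0,0,75,91],
  [83,-117,-80,0,0,85,91],
])

```text
time_s: 5.9
eef_pos: [549.3, -166.1, 205.2]
eef_rot: [-3.141, 0.0, 1.762]
ft_force: [0.2, 0.3, 0.1]
grip_width: 0.991
grip_force: 0.0
```

Request:
send_rows([
  [0,0,0,0,0,5,91],
  [0,0,0,0,0,5,91],
])

```text
time_s: 6.15
eef_pos: [549.7, -165.6, 205.2]
eef_rot: [-3.141, 0.0, 1.682]
ft_force: [0.4, 0.8, -0.2]
grip_width: 0.985
grip_force: 0.0
```

```bash
python3 - <<'E'
from h import *; from workcell import bot
c=bot.camera("wrist"); cv2.imwrite("pics/w4.png",c["color"][:,:,::-1]); np.savez("w4.npz",**c)
c=bot.camera("top"); cv2.imwrite("pics/t4.png",c["color"][:,:,::-1]); np.savez("t4.npz",**c)
status(bot.observe(),(-175,0))
E
```

```text
t 6.25 pos [ 549.74 -165.44  205.2 ] rot [-3.14  0.    1.68] loc [-175.05   -0.43] F [-0.56 -0.13 -0.08]
tool shift [ 0.05 -0.43]
```

View pics/w4.png

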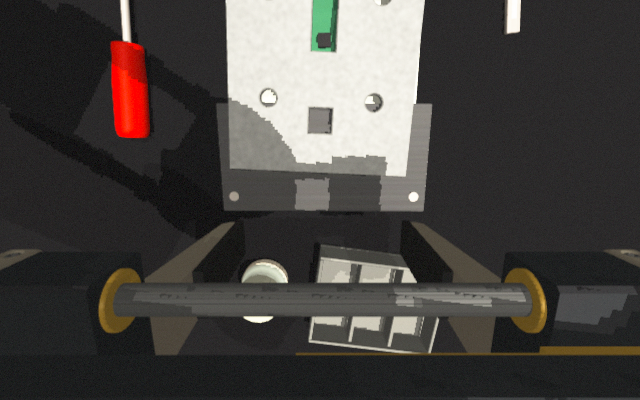

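```bash
python3 - <<'E'
from h import *
c=dict(np.load("w4.npz"))
h=fit([(-185,85),(-185,-85),(-97,85),(-97,-85)],ray(c,[(223.5,211),(424.5,211),(217,104),(431.5,104)],35));print(h[0],h[1]);print(h[3]@h[2])
p=fit([(-90,70),(-90,-70),(-35,40),(-35,-40)],ray(c,[(229.5,170),(407,177.5),(268.5,98),(373,102.5)],43));print(p[0],p[1]);print(p[3]@h[2]);print("rel",rel(h,p))
print("flux",h[2].T@(ray(c,[(265,273)],45)[0]-h[1]))
E
```

```text
1.6816041139185145 [532.35   8.94]
[[ 0.53  0.07]
 [ 0.57 -0.01]
 [-0.56 -1.32]
 [-0.53  1.26]]
1.6410137243624308 [538.07 -51.62]
[[-0.36  0.53]
 [-0.69 -0.85]
 [ 0.52 -0.43]
 [ 0.53  0.75]]
rel (array([-60.82,   1.01]), np.float64(-0.04059038955608374))
flux [-236.65   50.4 ]
```

Request:
send_rows([
  [0,0,30,0,0,0,91],
  [0,0,65,0,0,0,91],
  [0,0,77,0,0,0,91],
  [0,0,79,0,0,0,91],
  [3,0,79,0,0,0,91],
  [7,0,79,0,0,0,91],
  [10,0,79,0,0,0,91],
  [13,0,79,0,0,0,91],
  [16,0,79,0,0,0,91],
  [19,0,79,0,0,0,91],
])

```text
time_s: 7.5
eef_pos: [547.9, -146.7, 126.5]
eef_rot: [3.14, 0.001, 1.681]
ft_force: [2.2, -1.5, -0.4]
grip_width: 0.987
grip_force: 1.1
```

Request:
send_rows([
  [3,0,0,0,0,0,91],
  [6,0,0,0,0,0,91],
  [9,0,0,0,0,0,91],
  [12,0,0,0,0,0,91],
  [15,0,0,0,0,0,91],
  [18,0,0,0,0,0,91],
  [21,0,0,0,0,0,91],
  [24,0,0,0,0,0,91],
  [27,0,0,0,0,0,91],
  [27,0,0,0,0,0,91],
])

```text
time_s: 8.75
eef_pos: [544.5, -119.1, 126.1]
eef_rot: [-3.141, -0.001, 1.681]
ft_force: [1.5, -2.6, 0.6]
grip_width: 0.989
grip_force: 0.9
```

```bash
python3 - <<'E'
from h import *; from workcell import bot
c=bot.camera("wrist"); cv2.imwrite("pics/w5.png",c["color"][:,:,::-1]); np.savez("w5.npz",**c)
c=bot.camera("top"); cv2.imwrite("pics/t5.png",c["color"][:,:,::-1]); np.savez("t5.npz",**c)
status(bot.observe(),(-110,0))
E
```

```text
t 8.85 pos [ 544.39 -119.17  125.94] rot [-3.14 -0.    1.68] loc [-128.47   -0.22] F [ 0.73 -0.64  0.14]
tool shift [18.47 -0.23]
```

View pics/w5.png

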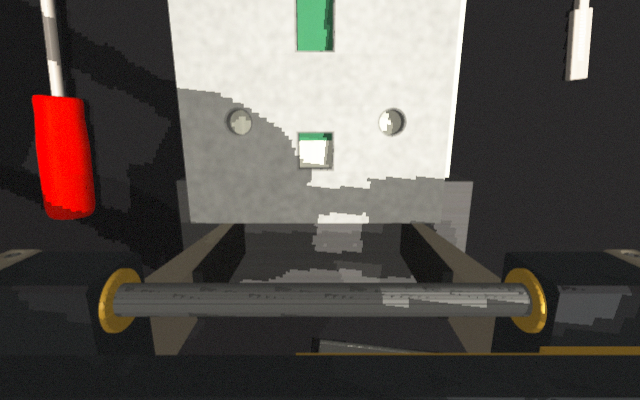

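The plate is now square to the gripper, with its rear edge at row 222 (190 to 443) and its holes at (240,122) and (391,122). It sits a little left of the shelf (178 to 473).

```bash
python3 - <<'E'
from h import *
c=dict(np.load("w5.npz"))
img=c["color"]
w=ray(c,[(178,181),(473,181)],35); wb=ray(c,[(447,178),(466,2)],25)
R=fit([(0,0),(1,0)],[(0,0),(np.cos(H[0]),np.sin(H[0]))])[2]
print("shelf front (−97,±85)",(w-H[1])@R,"bed side y=-75",(wb-H[1])@R)
p=fit([(-90,70),(-90,-70),(-35,40),(-35,-40)],ray(c,[(190,222),(443,222),(240.5,122),(390.5,122)],43));print(p[0]-H[0],(p[1]-H[1])@R);print(p[3]@R)
# top view: plate contour by brightness, printed crop
a=cv2.imread("pics/t5.png")[145:270,265:445]; cv2.imwrite("pics/crop5.png",cv2.resize(a,None,fx=4.4,fy=4.4,interpolation=cv2.INTER_CUBIC))
E
```

```text
shelf front (−97,±85) [[-96.58  80.89]
 [-96.7  -86.34]] bed side y=-75 [[-96.75 -75.53]
 [ -2.6  -76.77]]
0.00028330780990248883 [-28.74   2.48]
[[ 0.43  0.49]
 [ 0.29 -0.72]
 [-0.32 -1.09]
 [-0.4   1.32]]
```

View pics/crop5.png

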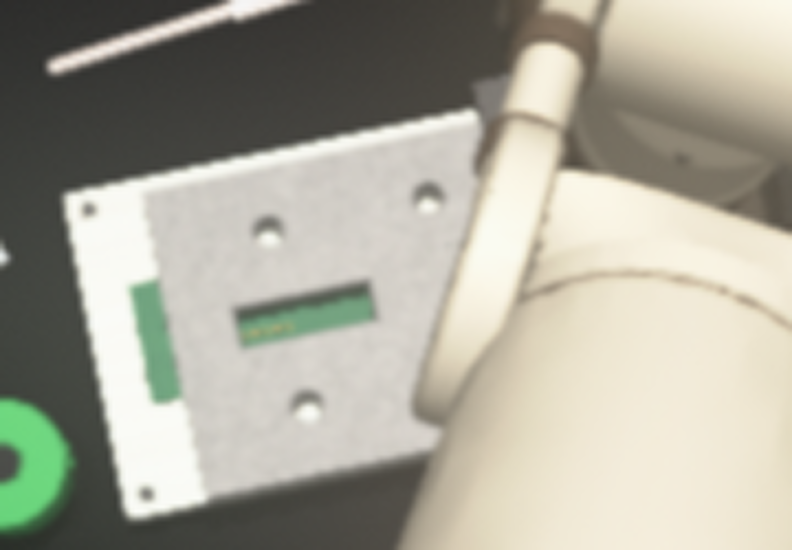

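The top view shows the plate parallel to the bed. Its front corners are at crop (145,193) and (205,502), its holes at (268,233), (307,408) and (430,200), and a white bed strip shows only on the -y side, so the plate sits a few mm towards +y.

```bash
python3 - <<'E'
from h import *
c=dict(np.load("t5.npz"))
f=lambda L,z: ray(c,np.array(L)/4.4+[265-.4,145-.4],z)
R=fit([(0,0),(1,0)],[(0,0),(np.cos(H[0]),np.sin(H[0]))])[2]
print("bed",(f([(65,195),(130,520),(475,112)],25)-H[1])@R)
p=fit([(90,-70),(90,70),(38,-40),(38,40),(-35,-40)],f([(145,193),(205,502),(268,232),(307,407),(429,199)],43));print(p[0]-H[0],(p[1]-H[1])@R);print(p[3]@R)
E
```

```text
bed [[ 94.35 -75.21]
 [ 94.46  75.21]
 [-96.54 -73.9 ]]
-0.002181381839439611 [-29.86   5.88]
[[-1.54  0.57]
 [ 0.1   0.69]
 [ 0.64 -0.53]
 [ 0.32 -0.46]
 [ 0.47 -0.25]]
```

Request:
send_rows([
  [-6,0,0,0,0,0,91],
  [-8,0,-40,0,0,5,91],
  [0,-10,-75,0,0,15,91],
  [15,-25,-80,0,0,25,91],
  [30,-40,-80,0,0,35,91],
  [48,-55,-80,0,0,45,91],
  [66,-70,-80,0,0,55,91],
  [84,-85,-80,0,0,65,91],
  [96,-95,-80,0,0,75,91],
  [99.5,-97,-80,0,0,85,91],
])

```text
time_s: 10.1
eef_pos: [436.0, -30.6, 205.5]
eef_rot: [-3.14, 0.002, 0.192]
ft_force: [-0.4, -1.0, 0.1]
grip_width: 0.986
grip_force: 0.0
```

Request:
send_rows([
  [0,0,0,0,0,5,91],
  [0,0,0,0,0,5,91],
])

```text
time_s: 10.35
eef_pos: [436.8, -31.2, 205.8]
eef_rot: [-3.141, 0.001, 0.111]
ft_force: [-0.1, -0.9, -0.4]
grip_width: 0.99
grip_force: 0.0
```

```bash
python3 - <<'E'
from h import *; from workcell import bot
status(bot.observe(),(-29,97))
E
```

```text
t 10.35 pos [436.78 -31.24 205.77] rot [-3.14  0.    0.11] loc [-29.18  97.01] F [-0.15 -0.89 -0.43]
tool shift [ 0.01 -0.18]
```

Request:
send_rows([
  [0,0,30,0,0,0,91],
  [0,0,65,0,0,0,91],
  [0,0,77,0,0,0,91],
  [0,0,79,0,0,0,91],
  [4,0,79.5,0,0,0,91],
  [8,0,79.5,0,0,0,91],
  [11,0,79.5,0,0,0,91],
  [14,0,79.5,0,0,0,91],
  [16,0,79.5,0,0,0,91],
  [17.5,0,79.5,0,0,0,91],
])

```text
time_s: 11.6
eef_pos: [454.1, -29.4, 126.6]
eef_rot: [-3.141, 0.002, 0.111]
ft_force: [-5.7, -0.4, 5.1]
grip_width: 0.991
grip_force: 2.7
```

```bash
python3 - <<'E'
from h import *; from workcell import bot
c=bot.camera("wrist"); cv2.imwrite("pics/w6.png",c["color"][:,:,::-1]); np.savez("w6.npz",**c)
status(bot.observe(),(-29,79))
E
```

```text
t 11.65 pos [454.3  -29.41 126.6 ] rot [-3.14  0.    0.11] loc [-29.3  79.4] F [-4.32 -0.33  2.6 ]
tool shift [ 0.4 -0.3]
```

View pics/w6.png

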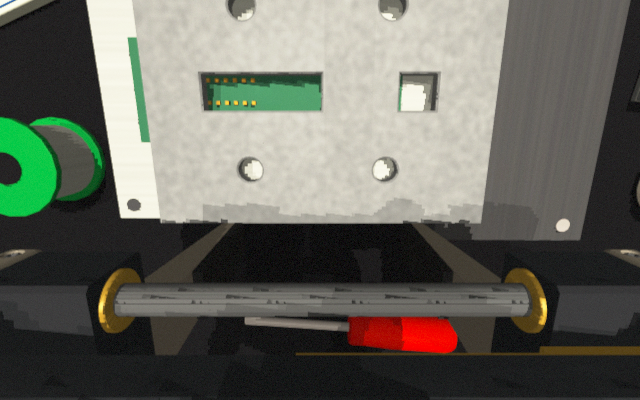

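The plate's +y edge lies against both fingers (row 222, columns 160 to 482). Its holes are at (251,169), (385,169), (242,8) and (392,8); the bed corner is at (121,218) and the shelf corner at (579,241).

```bash
python3 - <<'E'
from h import *
c=dict(np.load("w6.npz"))
R=fit([(0,0),(1,0)],[(0,0),(np.cos(H[0]),np.sin(H[0]))])[2]
print("bed(95,75)",(ray(c,[(121,218.5),(89,2)],25)-H[1])@R,"shelf(-185,85)",(ray(c,[(579.5,241),(628,2)],35)-H[1])@R)
p=fit([(90,70),(-90,70),(38,40),(-35,40),(38,-40),(-35,-40)],ray(c,[(160,223),(482,223),(251.5,169.5),(385,169.5),(242,7.5),(392,7.5)],43));print(p[0]-H[0],(p[1]-H[1])@R);print(p[3]@R)
E
```

```text
bed(95,75) [[ 94.55  72.3 ]
 [ 93.1  -47.36]] shelf(-185,85) [[-183.2    83.28]
 [-182.63  -43.92]]
0.0007766814604481809 [-29.18  -0.22]
[[ 0.1  -0.65]
 [-0.17 -0.42]
 [-0.77 -0.77]
 [ 0.54 -0.68]
 [-0.52  1.22]
 [ 0.82  1.31]]
```

Request:
send_rows([
  [1,0,0,0,0,0,91],
  [2,0,0,0,0,0,91],
  [2,0,0,0,0,0,91],
  [-4,0,0,0,0,0,91],
  [-6,0,-30,0,0,0,91],
  [-6,0,-70,0,0,0,91],
])

```text
time_s: 12.4
eef_pos: [448.1, -30.0, 196.7]
eef_rot: [-3.141, 0.0, 0.11]
ft_force: [0.3, -0.2, 0.0]
grip_width: 0.991
grip_force: 0.0
```

Request:
send_rows([
  [5,8,-10,0,0,-10,91],
  [15,20,-10,0,0,-20,91],
  [27,34,-10,0,0,-30,91],
  [39,50,-10,0,0,-40,91],
  [51,66,-10,0,0,-50,91],
  [63,82,-10,0,0,-60,91],
  [75,96,-10,0,0,-70,91],
  [84,104,-10,0,0,-80,91],
  [85.5,106,-10,0,0,-90,91],
  [85.5,106,-10,0,0,-90,91],
])

```text
time_s: 13.65
eef_pos: [545.6, -126.3, 206.8]
eef_rot: [3.14, 0.0, 1.679]
ft_force: [0.1, -0.3, 0.3]
grip_width: 0.99
grip_force: 0.0
```

```bash
python3 - <<'E'
from h import *; from workcell import bot
c=bot.camera("wrist"); cv2.imwrite("pics/w7.png",c["color"][:,:,::-1]); np.savez("w7.npz",**c)
t=bot.camera("top"); np.savez("t7.npz",**t)
status(bot.observe(),(-135,-2))
# dark round blobs (holes) and edges along rows in the wrist view
g=cv2.GaussianBlur(cv2.cvtColor(c["color"],cv2.COLOR_RGB2GRAY),(3,3),0).astype(int)
R=fit([(0,0),(1,0)],[(0,0),(np.cos(H[0]),np.sin(H[0]))])[2]
for xl in (-110,-60,-15):
    # scan along home y at local x=xl (z=43): list strong gray steps as local y for z=43 and z=25/35
    ys=np.arange(-100,100.1,.5); P=np.c_[np.c_[np.full_like(ys,xl),ys]@R.T+H[1],np.full_like(ys,43)]
    uv=proj(c,P); v=cv2.remap(g.astype(np.float32),uv[:,0].astype(np.float32)[None],uv[:,1].astype(np.float32)[None],1)[0]
    d=v[4:]-v[:-4]; k=[i for i in range(1,len(d)-1) if abs(d[i])>25 and abs(d[i])>=abs(d[i-1]) and abs(d[i])>abs(d[i+1])]
    print(xl,[(round(float(ys[i+2]),1),int(d[i]),tuple(np.round(uv[i+2]).astype(int).tolist())) for i in k])
E
```

```text
t 13.75 pos [ 545.32 -126.04  206.75] rot [3.14 0.   1.68] loc [-135.4    -0.39] F [0.64 1.07 0.37]
tool shift [0.4  1.61]
-110 [(-84.0, 75, (425, 171)), (-73.5, 81, (412, 171)), (-51.0, -78, (384, 171)), (66.5, -53, (237, 172)), (80.0, -36, (220, 172))]
-60 [(-73.5, 172, (417, 106)), (-49.0, -103, (384, 106)), (-42.0, 95, (375, 106)), (30.5, -66, (280, 106)), (33.5, 71, (276, 106)), (39.5, -72, (268, 106)), (42.0, 61, (265, 106)), (58.0, -63, (244, 107)), (67.5, -105, (231, 107))]
-15 [(-73.5, 166, (421, 42)), (-13.0, -125, (338, 42)), (-7.5, 57, (330, 42)), (6.0, 68, (312, 42)), (67.5, -168, (227, 42))]
```

Request:
send_rows([
  [0,1.5,30,0,0,0,91],
  [0,1.5,65,0,0,0,91],
  [0,1.5,78,0,0,0,91],
  [0,1.5,80.5,0,0,0,91],
  [4,1.5,80.5,0,0,0,91],
  [8,1.5,80.5,0,0,0,91],
  [12,1.5,80.5,0,0,0,91],
  [16,1.5,80.5,0,0,0,91],
  [20,1.5,80.5,0,0,0,91],
  [24,1.5,80.5,0,0,0,91],
])

```text
time_s: 15.0
eef_pos: [545.1, -102.8, 127.4]
eef_rot: [3.139, 0.002, 1.681]
ft_force: [1.2, -6.2, 3.9]
grip_width: 0.987
grip_force: 2.7
```

Request:
send_rows([
  [1,0,0,0,0,0,91],
  [2,0,0,0,0,0,91],
  [3,0,0,0,0,0,91],
  [4,0,0,0,0,0,91],
  [4,0,0,0,0,0,91],
])

```text
time_s: 15.62
eef_pos: [543.7, -98.0, 126.2]
eef_rot: [3.142, -0.0, 1.681]
ft_force: [1.8, -4.9, 3.0]
grip_width: 0.99
grip_force: 2.1
```

```bash
cat > scan.py <<'E'
from h import *; from workcell import bot
R=fit([(0,0),(1,0)],[(0,0),(np.cos(H[0]),np.sin(H[0]))])[2]
def scan(c,a,b,z,th=20):
    a=np.array(a,float);b=np.array(b,float);n=int(np.hypot(*(b-a))/.5)+1
    L=np.linspace(a,b,n); uv=proj(c,np.c_[L@R.T+H[1],np.full(n,z)]).astype(np.float32)
    g=cv2.GaussianBlur(cv2.cvtColor(c["color"],cv2.COLOR_RGB2GRAY),(3,3),0).astype(np.float32)
    v=cv2.remap(g,uv[:,0][None],uv[:,1][None],1)[0]; d=v[4:]-v[:-4]
    ax=int(abs(b-a)[1]>abs(b-a)[0])
    return [(round(float(L[i+2,ax]),1),int(d[i])) for i in range(1,len(d)-1) if abs(d[i])>th and abs(d[i])>=abs(d[i-1]) and abs(d[i])>abs(d[i+1])]
E
cat > look.py <<'E'
from scan import *
c=bot.camera("wrist"); status(bot.observe(),(-100,-2))
for xl in(-70,-50,-20): print("y-scan x",xl,scan(c,(xl,-95),(xl,95),43))
for yl in(-25,0,20): print("x-scan y",yl,scan(c,(-115,yl),(0,yl),43))
E
python3 look.py
```

```text
t 15.675 pos [543.68 -98.02 126.15] rot [ 3.14 -0.    1.68] loc [-107.37   -1.86] F [ 1.42 -4.27  3.5 ]
tool shift [7.38 0.14]
y-scan x -70 [(-72.5, 179), (4.5, -97), (67.0, -102)]
y-scan x -50 [(-72.5, 188), (-45.0, -32), (-40.5, 35), (-12.0, -146), (2.5, 57), (6.5, 97), (16.5, -87), (67.0, -101)]
y-scan x -20 [(-72.5, 184), (67.0, -178)]
x-scan y -25 [(-103.5, 33), (-98.0, 121), (-92.5, -59), (-77.5, 94)]
x-scan y 0 [(-98.5, 39), (-96.5, -21), (-94.5, 81), (-92.0, -91), (-76.5, 91), (-67.5, -117), (-64.5, 68), (-54.0, -78), (-48.5, 148), (-9.5, -66)]
x-scan y 20 [(-98.0, 55), (-47.0, 76)]
```

Request:
send_rows([
  [1,0,0,0,0,0,91],
  [2,0,0,0,0,0,91],
  [3,0,0,0,0,0,91],
  [4,0,0,0,0,0,91],
  [5,0,0,0,0,0,91],
  [5.5,0,0,0,0,0,91],
  [6,0,0,0,0,0,91],
  [6,0,0,0,0,0,91],
])

```text
time_s: 16.68
eef_pos: [543.0, -92.1, 126.2]
eef_rot: [-3.142, -0.0, 1.681]
ft_force: [0.6, -1.0, -0.3]
grip_width: 0.99
grip_force: 0.0
```

```bash
python3 look.py
```

```text
t 16.725 pos [543.02 -92.15 126.23] rot [-3.14 -0.    1.68] loc [-101.47   -1.85] F [-0.96  0.28  0.19]
tool shift [1.47 0.15]
y-scan x -70 [(-69.5, 204), (-63.5, -92), (-12.5, 48), (-9.0, -33), (4.5, 41), (8.0, -42), (63.0, 22), (65.0, -128)]
y-scan x -50 [(-69.5, 204), (-11.0, -154), (-9.0, 73), (-7.0, -78), (2.5, 81), (7.0, 79), (14.0, -85), (63.0, 28), (65.0, -131)]
y-scan x -20 [(-69.5, 208), (65.0, -197)]
x-scan y -25 [(-98.0, 21), (-96.0, -35), (-93.5, -20), (-90.0, 113), (-87.0, -32), (-64.0, 95)]
x-scan y 0 [(-108.5, 51), (-93.5, -70), (-90.0, 199), (-86.5, -20), (-83.0, -89), (-69.0, 91), (-58.5, -113), (-56.0, 53), (-53.5, -80), (-43.5, 79), (-39.5, 92), (-3.5, -66)]
x-scan y 20 [(-93.5, -22), (-90.0, 123), (-86.5, -44), (-40.5, 79)]
```

Request:
send_rows([
  [-3,0,0,0,0,0,91],
  [-5,0,-20,0,0,0,91],
  [-10,0,-60,0,0,0,91],
  [-20,0,-110,0,0,0,91],
  [-30,0,-150,0,0,0,91],
  [-40,0,-180,0,0,0,91],
  [-40,0,-180,0,0,0,91],
  [-40,0,-180,0,0,0,91],
])

```text
time_s: 17.73
eef_pos: [546.9, -131.5, 304.6]
eef_rot: [-3.14, -0.001, 1.681]
ft_force: [0.1, 0.2, -0.3]
grip_width: 0.99
grip_force: 0.0
```

```bash
cat > look2.py <<'E'
from scan import *
c=bot.camera("wrist"); cv2.imwrite("pics/w8.png",c["color"][:,:,::-1]); status(bot.observe())
print("cam",c["T"][:3,3])
for xl in(-80,-60,0,20,80): print("y-scan x",xl,scan(c,(xl,-95),(xl,95),33,12))
for yl in(-60,-25,25,60): print("x-scan y",yl,scan(c,(-120,yl),(110,yl),33,12))
E
python3 look2.py
```

```text
t 17.775 pos [ 546.68 -131.36  304.11] rot [-3.14 -0.    1.68] loc [-140.84   -1.15] F [-0.18  0.81 -0.64]
cam [540.51 -67.53 386.15]
y-scan x -80 [(-75.5, 147), (58.0, -46), (68.0, 30), (71.0, -108)]
y-scan x -60 [(-75.5, 151), (-11.0, -40), (-8.0, 12), (7.5, 27), (71.5, -139)]
y-scan x 0 [(-75.5, 153), (-12.0, -86), (-8.5, 39), (7.0, 44), (70.5, -140)]
y-scan x 20 [(-75.5, 151), (-11.5, -95), (-8.5, 55), (7.0, 51), (68.0, 17), (70.5, -142)]
y-scan x 80 []
x-scan y -60 [(-95.5, 91), (45.0, -235)]
x-scan y -25 [(-99.5, 32), (-95.5, 95), (45.0, -240)]
x-scan y 25 [(-104.0, 32), (-95.5, 99), (45.0, -237)]
x-scan y 60 [(-95.5, 76), (-90.5, -32), (-73.5, 48), (44.5, -232)]
```

Contact force fell to zero and the plate's apparent width shrank, so it has dropped. I'll confirm it's flat on the bed by touching down gently with the fingertips at each end.

Request:
send_rows([
  [30,1,30,0,0,0,91],
  [69,1,80,0,0,0,91],
  [69,1,130,0,0,0,91],
  [69,1,165,0,0,0,91],
  [69,1,178,0,0,0,91],
  [69,1,180,0,0,0,91],
  [69,1,180,0,0,0,91],
])

```text
time_s: 18.65
eef_pos: [541.7, -63.5, 127.4]
eef_rot: [3.14, 0.001, 1.681]
ft_force: [-0.1, -0.0, -0.3]
grip_width: 0.99
grip_force: 0.0
```

Request:
send_rows([
  [0,0,1,0,0,0,91],
  [0,0,2,0,0,0,91],
  [0,0,2,0,0,0,91],
])

```text
time_s: 19.02
eef_pos: [541.0, -63.3, 124.5]
eef_rot: [3.141, 0.0, 1.681]
ft_force: [-0.1, 0.8, -0.5]
grip_width: 0.991
grip_force: 0.0
```

Request:
send_rows([
  [0,0,0.5,0,0,0,91],
  [0,0,1,0,0,0,91],
  [0,0,1,0,0,0,91],
])

```text
time_s: 19.4
eef_pos: [540.8, -63.2, 123.1]
eef_rot: [-3.141, -0.0, 1.681]
ft_force: [-0.5, -0.0, 0.7]
grip_width: 0.991
grip_force: 0.0
```

Request:
send_rows([
  [0,0,0.5,0,0,0,91],
  [0,0,1,0,0,0,91],
  [0,0,1.5,0,0,0,91],
  [0,0,1.5,0,0,0,91],
])

```text
time_s: 19.9
eef_pos: [540.8, -63.2, 121.6]
eef_rot: [-3.141, -0.0, 1.681]
ft_force: [-0.3, 0.3, 0.7]
grip_width: 0.988
grip_force: 0.0
```

Request:
send_rows([
  [0,0,0.5,0,0,0,91],
  [0,0,1,0,0,0,91],
  [0,0,1,0,0,0,91],
])

```text
time_s: 20.27
eef_pos: [540.9, -63.2, 121.5]
eef_rot: [-3.141, 0.0, 1.681]
ft_force: [-4.1, 1.2, 7.4]
grip_width: 0.99
grip_force: 3.3
```

Rear end touches at tip height 33.4 mm (expected 33). Now the front end.

Request:
send_rows([
  [0,0,-12,0,0,0,91],
  [35,0,-15,0,0,0,91],
  [75,0,-15,0,0,0,91],
  [115,0,-15,0,0,0,91],
  [140,0,-12,0,0,0,91],
  [140,0,-6,0,0,0,91],
  [140,0,-4,0,0,0,91],
  [140,0,-2,0,0,0,91],
  [140,0,-1,0,0,0,91],
  [140,0,-1,0,0,0,91],
])

```text
time_s: 21.52
eef_pos: [525.5, 75.5, 121.7]
eef_rot: [-3.142, 0.0, 1.68]
ft_force: [0.9, 0.3, 0.8]
grip_width: 0.989
grip_force: 0.0
```

Request:
send_rows([
  [0,0,0.5,0,0,0,91],
  [0,0,1,0,0,0,91],
  [0,0,1,0,0,0,91],
])

```text
time_s: 21.9
eef_pos: [525.6, 75.7, 121.5]
eef_rot: [-3.142, 0.001, 1.681]
ft_force: [-2.3, -1.3, 5.4]
grip_width: 0.988
grip_force: 3.0
```

Request:
send_rows([
  [0,0,-5,0,0,0,91],
  [0,0,-30,0,0,0,91],
  [0,0,-80,0,0,0,91],
  [0,0,-130,0,0,0,91],
  [0,0,-160,0,0,0,91],
  [0,0,-160,0,0,0,91],
  [0,0,-160,0,0,0,91],
])

```text
time_s: 22.78
eef_pos: [524.8, 76.0, 279.3]
eef_rot: [-3.14, -0.0, 1.681]
ft_force: [0.1, 1.0, -0.9]
grip_width: 0.988
grip_force: 0.0
```

```bash
python3 - <<'E'
from scan import *
a=cv2.cvtColor(cv2.imread("pics/top0.png"),cv2.COLOR_BGR2HSV); b=cv2.cvtColor(bot.camera("top")["color"],cv2.COLOR_RGB2HSV)
def cen(h,lo,hi,box):
    x0,y0,x1,y1=box; m=cv2.moments(cv2.inRange(h[y0:y1,x0:x1],lo,hi),True); return (m["m10"]/max(m["m00"],1)+x0,m["m01"]/max(m["m00"],1)+y0,m["m00"])
for n,lo,hi,box in (("spool",(45,100,60),(85,255,255),(240,225,285,275)),("driver",(0,120,80),(12,255,255),(330,270,425,305)),("flux",(0,0,150),(180,90,255),(455,200,490,232)),("board",(0,0,150),(180,90,255),(212,178,270,226)),("tray",(0,0,90),(180,90,255),(435,130,495,197)),("tweez",(0,0,120),(180,90,255),(270,135,340,165))):
    print(n,np.round(cen(a,lo,hi,box),1),np.round(cen(b,lo,hi,box),1))
s=bot.observe(); status(s); print(bot.sign_off())
E
```

```text
spool [264.8 250.4 636. ] [264.9 239.1  87. ]
driver [396.2 287.7 585. ] [396.1 287.5 562. ]
flux [471.5 215.  513. ] [473.  213.5 376. ]
board [ 241.5  203.5 1193. ] [ 236.   200.2 1263. ]
tray [ 464.1  163.5 2559. ] [ 463.6  164.3 1890. ]
tweez [308.3 149.5 344. ] [ 299.7  149.4 1801. ]
t 22.825 pos [524.59  76.02 278.78] rot [-3.14 -0.    1.68] loc [67.71 -2.12] F [-0.09  0.33  0.15]
the job is handed in; nothing more can be done
None
```

The mask plate is seated over all four pins: fingertip touches at both ends found its top at about 33 mm, as expected when it lies flat on the bed. I handed the job in at about 23 s. My last bystander check was inconclusive: the arm hid part of the view, and only the screwdriver read as unmoved, but I felt no contact with anything else.

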